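# Catch the bearing case lid and lower it shut

### The job

Close the open bearing case: use a finger to tip the standing-open lid over from behind so that it falls towards the robot, catch it from underneath on a finger as it falls, and lower it gently on that finger all the way until it lies fully shut; it must not bang down. Do not pinch the lid between the fingers, leave the bearings and all other things where they are, and finish with the hand clear.

Things in the scene. Friction and masses are not known exactly. Their poses are not given: they have to be found in the camera images.
- case: grey painted steel bearing case fixed to the bench, 120 mm deep (its x) by 220 mm wide (its y), rim 85 mm above the bench, walls 5 mm; origin at the centre of its underside, x points from its front wall to the hinge side, z up
- lid (a joint): lid angle, rad: 0 = flat shut on the rim, 1.57 = upright, 1.75 = its stop, leaning back away from the front, where it rests at the start. It swings over the front. Nothing holds the lid: once past upright towards the front it falls by itself, slowly at first (about 2.5 s from just past upright to shut), and bangs down at about 1 rad/s; the hinge is only lightly damped (0.3 N m s/rad), without spring or catch. Lid mass about 0.5 kg; about 2.5 N carries its front edge
- lid_hinge (a point): on the hinge axis, middle of the case's far rim, at rim height (case frame x +60 mm, z 85 mm); the axis runs along the case's y
- lid_edge (a point): middle of the lid's free front edge, on its underside, 152 mm from the hinge axis. The lid is a flat plate 8 mm thick and 224 mm wide, made of a bare metal inner plate (lid_c0, 4 mm, the underside) and a grey painted outer sheet (lid_c1, 4 mm, set 3 mm back from the front edge); shut, its edge stands 32 mm out beyond the case's front wall as an overhanging lip, 85 mm above the bench, with free air beneath
- bearing_a: steel bearing, ring 76 mm across, 22 mm high, lying in the case's left (its +y) compartment; origin under its centre
- bearing_b: the same in the right compartment
- race: bearing outer race, steel ring 68 mm across, 18 mm high, lying left of the case; loose, to be left alone
- hub: turned steel spindle hub, 84 mm wide foot, 85 mm high, standing left of the case; loose, to be left alone
- grease_tin: round tin 72 mm across, 70 mm high, standing right of the case; loose, to be left alone
- wrench: steel wrench lying right of the case, towards the robot; loose, to be left alone
- pin: upright steel dowel pin 22 mm across, 50 mm high, right of the case; loose, to be left alone
- brush: grease brush lying left of the case, towards the robot; loose, to be left alone

How it is judged:
On the way, in this order (a step that is already met when the one before it is completed fails the run):
1. the falling lid is caught from below on the fingers, between 0.3 and 1.45 rad (contact force between the fingers and lid_c0 above 0.3 N and value of joint lid between 0.3 and 1.45 rad), for 0.2 s.
2. the lid is still carried on the fingers when nearly shut (under 0.15 rad) (contact force between the fingers and lid_c0 above 0.3 N and value of joint lid below 0.15 rad), for 0.05 s.
At the end, for the whole second after the job is handed in: the lid is shut (under 0.02 rad, about 3 mm at its edge), and the two bearings and all loose things are at rest within 25 mm of where they began (value of joint lid below 0.02 rad and distance of each of bearing_a, bearing_b, race, hub, grease_tin, wrench, pin, brush from where it was at the start of the episode below 0.025 m and linear speed of each of bearing_a, bearing_b, race, hub, grease_tin, wrench, pin, brush below 0.02 m/s); the robot touches nothing.
It fails at once if the lid bangs: it closes faster than 0.5 rad/s (75 mm/s at its edge) between 0.12 and 0.02 rad (value of joint lid between 0.02 and 0.12 rad and velocity of joint lid below -0.5 rad/s).
It fails at once if the lid is pinched: the fingers press on its inner plate and outer sheet at once (over 1.5 N each) (contact force between the fingers and lid_c0 above 1.5 N and contact force between the fingers and lid_c1 above 1.5 N).
It fails at once if the lid is forced (over 30 N) (contact force between the fingers and lid_c0 above 30 N or contact force between the fingers and lid_c1 above 30 N).
It fails at once if a bearing or a loose bystander is lifted, carried or knocked (moves over 25 mm) (distance of any of bearing_a, bearing_b, race, hub, grease_tin, wrench, pin, brush from where it was at the start of the episode above 0.025 m).
It also fails if it takes over 48 s, if anything falls off the work surface, if the arm or the gripper's body presses on something with over 40 N, if the wrist force passes 120 N, or if a joint passes its speed limit or range.

### The arm

A 6-joint arm with a two-finger parallel gripper is mounted at the origin on the work surface. World frame = base frame: x ahead of the robot, y to its left, z up, the work surface at z = 0. Lengths are in m, angles in rad, forces in N, time in s.
With the tool pointing down it reaches from about 0.275 to 0.75 m from the base axis. Payload 10.2 kg.
Tool frame: the origin (TCP) lies at the very end of the fingers, on their centre line; the grasp point (between the pads) lies 19 mm behind it; z points along the fingers, y is the line along which they close (so a half turn about z gives the same grasp; the last joint's range is limited). The gripper opens to 85 mm and grips with 20 to 120 N. Pads are 22 mm wide; open, the fingers measure 114 mm over their backs; the gripper's body (76 mm by 85 mm) begins 54 mm behind the grasp point. The pads swing forward as they close: fully open they stand 13 mm farther back than shut.
Start: joints at [-1.522, 0.313, 1.498, -0, 1.331, -0.223], TCP at [0.141, -0.506, 0.231] pointing down, gripper open.
Joint ranges: [-2.94, 2.94], [-0.97, 2.17], [0.19, 2.56], [-1.23, 4.37], [0.02, 3.11], [-2.88, 2.88]. Speed limits (rad/s): [2.39, 2.39, 3.01, 3.14, 3.14, 3.14].

### API

Orientations are given as a unit quaternion [w, x, y, z].
In Python, from plant import arm gives the robot as it stands.
- The arm moves only by the tool jog_arm, never from a script. Its arguments are lists of equal length, an entry for each row: "offset": the shift along the world's x, y, z in units of 25 mm (1.0 is 25 mm), a list of three; "turn": the turn, a rotation vector about the world's x, y, z in units of 8 degrees (1.0 is 8 degrees), a list of three; "gripper": the opening in per cent of the stroke, from 0 (shut) to 100 (fully open). A call has 1 to 8 rows; each row shifts and turns the commanded pose from where the row before left it; what a row does not reach is not made up. A row lasts 1/10 s, in which the tool goes at most 50 mm and 8.59 degrees, less where a joint would pass 70% of its speed; a pose out of reach is approached as far as the arm can. A call is refused whole if a number of a shift passes 1 or a number of a turn 1, either way. A call with a gripper value outside its range is refused whole. The fingers move at their own pace and stop on an object; "squeeze" is the grip in N (left out, the last holds). Time passes only in rows, so rows that do not move let the fingers close. It gives the time, the measured TCP pose, the force, the opening and the grip force at its end, in the units of the state.
- arm.sense(): the state, without advancing time (a new reading comes with each control period).
- arm.read_camera(name): name is "scene" or "top"; returns (picture, depth): 420x560x3 uint8, red, green, blue; 420x560 float32, m along the optical axis (not along the pixel's ray), 0 where there is no reading.
- arm.camera_params(name): a dict with "intrinsics" (3x3 intrinsics, pixels), "k1" (the pictures are not rectified: a ray, as slopes to the right and down, at radius r is drawn at 1 + k1 r^2 times it, then the intrinsics apply), "extrinsics" (4x4, takes a point from camera to world coordinates). Camera axes: x right, y down, z forward; pixel columns grow to the right and rows downward; lengths in m; the calibration is good to about 2 mm. A picture is of the moment at which its call begins. camera_params takes no time and is no camera call.
- arm.hand_in(): hands the job in; it is judged then, once.
The state is a dict: "t": time; "qpos": joint angles; "joint_velocities": joint speeds; "effort": joint torques, N m; "tool_pos": TCP position; "tool_rot": TCP orientation; "wrist_force": force on the tool from outside, world axes, zero at the start; "wrist_torque": the same for the moment, N m; "grip_width": opening from 0.0 (shut) to 1.0 (fully open); "finger_force": force on a finger pad.
Only numpy, scipy, OpenCV 4.12 (cv2) and the standard library are available. Lean on these libraries where they do the work, as an engineer would, in place of code of your own. Each camera call takes 0.05 s, during which the arm holds its last target. There are 200 camera calls.

## Working session

There is one attempt and no reset: what is moved stays moved. The work goes in short steps, Python scripts to look and compute and a tool call to move; the robot and the scene stay as the last step left them, time stands still between calls to the robot, and variables do not carry over. Pictures are saved under pics/ and viewed, at most 10 in all, crops included, and the job is handed in when it is done.

Besides the shell and the picture viewer there is one more tool, called after ">>>" by a JSON object that holds its "method" and its "body", one argument or row to a line. jog_arm: Moves the arm, as the interface text tells. Its arguments: {"type":"object","properties":{"offset":{"type":"array"},"turn":{"type":"array"},"gripper":{"type":"array"},"squeeze":{"type":"number"}},"required":["offset","turn","gripper"]}

```bash
ls; mkdir -p pics
cat > h.py <<'E'
import numpy as np, cv2
from plant import arm
def cloud(name):
    im,d=arm.read_camera(name); p=arm.camera_params(name); K=np.array(p["intrinsics"]);T=np.array(p["extrinsics"])
    v,u=np.mgrid[:d.shape[0],:d.shape[1]]
    pts=np.stack([u,v],-1).reshape(-1,1,2).astype(float)
    n=cv2.undistortPoints(pts,K,np.array([p["k1"],0,0,0.])).reshape(d.shape+(2,))
    P=np.concatenate([n*d[...,None],d[...,None]],-1)@T[:3,:3].T+T[:3,3]
    P[d==0]=np.nan
    return im,d,P
E
python3 - <<'E'
from h import *
for n in("scene","top"):
    im,d,P=cloud(n); cv2.imwrite(f"pics/{n}0.png",im[...,::-1]); np.savez(f"{n}0.npz",im=im,d=d,P=P)
    print(arm.camera_params(n), (d>0).mean())
print(arm.sense())
E
```

```text
pics
{'intrinsics': array([[402.09827972,   0.        , 279.65025349],
       [  0.        , 402.09827972, 211.0661946 ],
       [  0.        ,   0.        ,   1.        ]]), 'k1': 0.005174627546804442, 'extrinsics': array([[ 0.69700936,  0.60214241, -0.38936162,  0.97750786],
       [ 0.7169858 , -0.57732399,  0.39067682, -0.34181563],
       [ 0.01045528, -0.55147215, -0.83412778,  0.8958232 ],
       [ 0.        ,  0.        ,  0.        ,  1.        ]])} 0.9959056122448979
{'intrinsics': array([[439.33919515,   0.        , 281.26476818],
       [  0.        , 439.33919515, 208.32725577],
       [  0.        ,   0.        ,   1.        ]]), 'k1': -0.13871215687936514, 'extrinsics': array([[-0.00351123, -0.99238384,  0.12313399,  0.46612778],
       [-0.99996299,  0.00251722, -0.00822723,  0.05328719],
       [ 0.00785461, -0.12315832, -0.99235595,  1.06734807],
       [ 0.        ,  0.        ,  0.        ,  1.        ]])} 0.9960289115646258
{'t': 0.1, 'qpos': array([-1.52239696e+00,  3.13361422e-01,  1.49834172e+00, -5.65013874e-06,
        1.33101195e+00, -2.23394712e-01]), 'joint_velocities': array([ 0.00221658, -0.00128274, -0.00391937, -0.00077652,  0.00026663,
        0.00117637]), 'effort': array([ 2.62247093e-03, -4.12907445e+01, -2.60143304e+01, -2.22775311e-04,
        3.07395079e-03,  1.04302845e-05]), 'tool_pos': array([ 0.14091987, -0.50549835,  0.2308163 ]), 'tool_rot': array([-5.59314570e-04,  9.90779953e-01,  1.35479779e-01,  4.63095944e-05]), 'wrist_force': array([-0.40039711, -1.00924366,  0.329291  ]), 'wrist_torque': array([-0.01353567,  0.03732992, -0.0579752 ]), 'finger_force': 0.0, 'grip_width': 0.9959653191867103}
```

View pics/scene0.png

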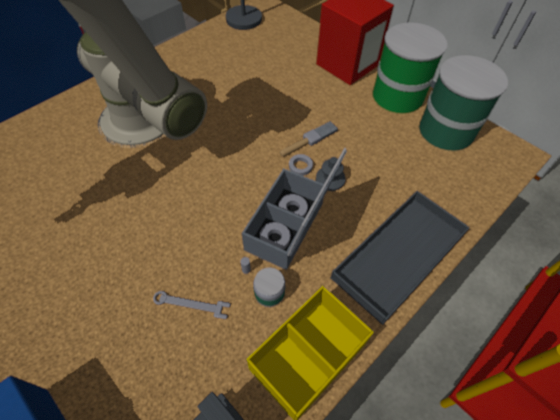

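View pics/top0.png

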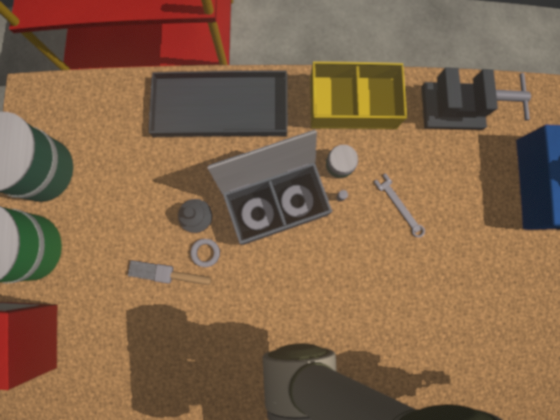

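The scene view shows the case around (285,220) with the lid standing open from (285,265) to (345,150). In the top view the case is at (278,205), the lid's top edge runs from (210,165) to (315,133), the hub is at (195,215), the tin at (342,160) and the pin at (343,195).

Run:
```python
from h import *
z=np.load("top0.npz");P=z["P"];im=z["im"]
v,u=np.mgrid[:420,:560]
reg=(u>200)&(u<335)&(v>125)&(v<250)
rim=reg&(abs(P[...,2]-.085)<.006)
n,l,s,c=cv2.connectedComponentsWithStats(rim.astype(np.uint8))
k=1+s[1:,4].argmax(); q=P[l==k]; 
print("rim",s[k],c[k]); r=cv2.minAreaRect(q[:,:2].astype(np.float32)*1000); print(r, cv2.boxPoints(r))
lid=reg&(P[...,2]>.105)&(P[...,2]<.3)
n,l,s,c=cv2.connectedComponentsWithStats(lid.astype(np.uint8))
k=1+s[1:,4].argmax();m=cv2.erode((l==k).astype(np.uint8),np.ones((5,5)))>0
L=P[m];ce=L.mean(0);U,S,V=np.linalg.svd(L-ce,full_matrices=False);nrm=V[2]*np.sign(-V[2][0]);print("lid",ce,nrm,S, "tilt",np.degrees(np.arcsin(nrm[2])),"yaw",np.degrees(np.arctan2(-nrm[1],-nrm[0])))
A=P[l==k];print(A.min(0),A.max(0))
hz=.085; yaw=np.arctan2(-nrm[1],-nrm[0]);ax=np.array([-np.sin(yaw),np.cos(yaw)]);fx=np.array([np.cos(yaw),np.sin(yaw)])
# lid plane at z=.085
print("hinge along fx:", (nrm@ce-nrm[2]*hz)/(nrm[:2]@fx), "lid y range",np.percentile(A[:,:2]@ax,[.5,50,99.5]))
R=q[:,:2];print("rim fx",np.percentile(R@fx,[1,99]),"rim y",np.percentile(R@ax,[1,99]), "fx,ax",fx,ax)
# bystanders
for name,box in dict(hub=(175,200,215,235),tin=(325,143,360,180),pin=(334,186,352,204),race=(188,235,222,270)).items():
    a,b,c2,d2=box;Q=P[b:d2,a:c2].reshape(-1,3);Q=Q[(Q[:,2]>.012)]
    print(name,Q.min(0).round(3),Q.max(0).round(3),"case uv",(Q[:,:2]@fx).min().round(3),(Q[:,:2]@fx).max().round(3),(Q[:,:2]@ax).min().round(3),(Q[:,:2]@ax).max().round(3))
```

```text
rim [222 162 111  82 808] [277.18688119 199.24628713]
((602.246826171875, 54.606475830078125), (122.33245086669922, 221.6685333251953), 18.968605041503906) [[508.37546  139.54001 ]
 [580.4288   -70.09122 ]
 [696.11816  -30.327057]
 [624.0649   179.30417 ]]
lid [0.67553764 0.0780028  0.18233735] [-0.92967356 -0.32086453  0.18097798] [2.92222546 1.63659992 0.03045176] tilt 10.42672948004656 yaw 19.041436982619075
[ 0.62639455 -0.03081593  0.10511242] [0.72582014 0.18832291 0.23875462]
hinge along fx: 0.6461110341543793 lid y range [-0.25654318 -0.14479487 -0.03434433]
rim fx [0.52607321 0.64765039] rim y [-0.25545306 -0.03558274] fx,ax [0.94528287 0.32625188] [-0.32625188  0.94528287]
hub [0.54  0.214 0.012] [0.618 0.296 0.09 ] case uv 0.59 0.672 0.01 0.092
tin [ 0.671 -0.135  0.012] [ 0.74  -0.065  0.075] case uv 0.6 0.673 -0.359 -0.29
pin [ 0.615 -0.11   0.012] [ 0.636 -0.091  0.055] case uv 0.548 0.569 -0.309 -0.289
race [0.458 0.194 0.012] [0.523 0.261 0.025] case uv 0.506 0.571 0.022 0.089
```

>>> {"method": "jog_arm", "body": {
  "offset": [
    [0.8,1,0.5],
    [0.8,1,0.5],
    [0.8,1,0.5],
    [0.8,1,0.5],
    [0.8,1,0.5],
    [0.8,1,0.5],
    [0.8,1,0.2],
    [0.8,1,0]
  ],
  "turn": [
    [0,0,0.4],
    [0,0,0.4],
    [0,0,0.4],
    [0,0,0.4],
    [0,0,0.5],
    [0,0,0.5],
    [0,0,0.5],
    [0,0,0.5]
  ],
  "gripper": [75,75,75,75,75,75,75,75]
}}

```text
t: 0.9
tool_pos: [0.3016, -0.3047, 0.3119]
tool_rot: [0.001, 0.925, 0.379, 0.0]
wrist_force: [0.8, -0.4, 0.1]
grip_width: 0.749
finger_force: 0.0
```

```bash
cat > s.py <<'E'
from h import *
import json
from scipy.spatial.transform import Rotation as Ro
s=arm.sense(); R=Ro.from_quat(np.r_[s["tool_rot"][1:],s["tool_rot"][0]]).as_matrix()
fx=np.array([.9453,.3262]);ax=np.array([-.3262,.9453])
p=s["tool_pos"];print("t",s["t"],"q",s["qpos"].round(3),"p",p.round(4),"u,w,z",(p[:2]@fx).round(4),(p[:2]@ax).round(4),p[2].round(4))
print("z",R[:,2].round(3),"y",R[:,1].round(3),"yaw_y",np.degrees(np.arctan2(R[1,1],R[0,1])).round(1),"F",s["wrist_force"].round(2),"ff",round(float(s["finger_force"]),2),"g",round(float(s["grip_width"]),3))
open("log.jsonl","a").write(json.dumps([list(s["qpos"]),list(p),R.tolist()])+"\n")
E
python3 s.py
```

```text
t 0.9 q [-1.065  0.045  1.611 -0.     1.485 -0.272] p [ 0.3016 -0.3047  0.3119] u,w,z 0.1857 -0.3865 0.3119
z [ 0.001 -0.001 -1.   ] y [ 0.701 -0.713  0.001] yaw_y -45.5 F [ 0.77 -0.36  0.13] ff 0.0 g 0.749
```

>>> {"method": "jog_arm", "body": {
  "offset": [
    [0.78,1,0],
    [0.78,1,0],
    [0.78,1,0],
    [0.78,1,0],
    [0.78,1,0],
    [0.78,1,0],
    [0.78,1,0],
    [0.78,1,0]
  ],
  "turn": [
    [0,0,0.5],
    [0,0,0.5],
    [0,0,0.5],
    [0,0,0.5],
    [0,0,0.5],
    [0,0,0.5],
    [0,0,0.5],
    [0,0,0.5]
  ],
  "gripper": [75,75,75,75,75,75,75,75]
}}

```text
t: 1.7
tool_pos: [0.4575, -0.1045, 0.3111]
tool_rot: [-0.0, 0.785, 0.619, -0.0]
wrist_force: [-0.0, -0.2, -0.0]
grip_width: 0.751
finger_force: 0.0
```

```bash
python3 s.py
```

```text
t 1.7 q [-0.475  0.14   1.507 -0.     1.494 -0.24 ] p [ 0.4575 -0.1045  0.3111] u,w,z 0.3984 -0.248 0.3111
z [-0.  0. -1.] y [ 0.973 -0.233 -0.001] yaw_y -13.5 F [-0.03 -0.16 -0.  ] ff 0.0 g 0.751
```

>>> {"method": "jog_arm", "body": {
  "offset": [
    [0.78,1,0],
    [0.78,1,0],
    [0.78,1,0],
    [0.78,1,0],
    [0.78,1,0],
    [0.78,1,0],
    [0.78,1,0],
    [0.78,1,0]
  ],
  "turn": [
    [0,0,0.5],
    [0,0,0.5],
    [0,0,0.5],
    [0,0,0.5],
    [0,0,0.5],
    [0,0,0.5],
    [0,0,0.5],
    [0,0,0.2]
  ],
  "gripper": [75,75,75,75,75,75,75,75]
}}

```text
t: 2.5
tool_pos: [0.6135, 0.0954, 0.3108]
tool_rot: [-0.0, 0.601, 0.799, -0.0]
wrist_force: [-0.2, -0.5, -0.4]
grip_width: 0.75
finger_force: 0.0
```

```bash
python3 s.py
```

```text
t 2.5 q [-0.034  0.502  1.021 -0.     1.62  -0.315] p [0.6135 0.0954 0.3108] u,w,z 0.6111 -0.1099 0.3108
z [-0.001 -0.    -1.   ] y [ 0.961  0.278 -0.001] yaw_y 16.1 F [-0.21 -0.55 -0.35] ff 0.0 g 0.75
```

>>> {"method": "jog_arm", "body": {
  "offset": [
    [0.78,0.9,0],
    [0.6,0.8,0],
    [0,0,0]
  ],
  "turn": [
    [0,0,0],
    [0,0,0],
    [0,0,0]
  ],
  "gripper": [75,75,75]
}}

```text
t: 2.8
tool_pos: [0.6481, 0.139, 0.3095]
tool_rot: [-0.001, 0.601, 0.799, -0.0]
wrist_force: [0.6, 0.1, -0.0]
grip_width: 0.749
finger_force: 0.0
```

```bash
python3 s.py
python3 - <<'E'
import json,numpy as np
from scipy.optimize import least_squares
D=[json.loads(l) for l in open("log.jsonl")]
D.append([[-1.5224,.31336,1.49834,0,1.33101,-.2234],[.14092,-.5055,.23082],None])
q=np.array([d[0] for d in D]);p=np.array([d[1] for d in D])
r=np.hypot(p[:,0],p[:,1]);z=p[:,2];A=q[:,1];B=A+q[:,2]
# tool down: r=a+L1 sinA+L2 sinB+L3 cosB ; z=h+L1cosA+L2cosB-L3 sinB
n=len(q);O=np.zeros(n);I=O+1
M=np.r_[np.c_[I,O,np.sin(A),np.sin(B),np.cos(B)],np.c_[O,I,np.cos(A),np.cos(B),-np.sin(B)]]
x,res,rk,sv=np.linalg.lstsq(M,np.r_[r,z],rcond=None);print(x,rk,sv,np.abs(M@x-np.r_[r,z]).max())
E
```

```text
t 2.8 q [ 0.035  0.616  0.843  0.     1.684 -0.247] p [0.6481 0.139  0.3095] u,w,z 0.658 -0.0801 0.3095
z [-0.002  0.    -1.   ] y [ 0.961  0.278 -0.002] yaw_y 16.1 F [ 0.56  0.05 -0.01] ff 0.0 g 0.749
[ 0.02109266 -0.04392982  0.42765283  0.39268865  0.0388792 ] 5 [3.8401159  3.15643753 0.48926835 0.19209932 0.11885422] 0.0006370899572902822
```

>>> {"method": "jog_arm", "body": {
  "offset": [
    [0,0,0],
    [0,0,0],
    [0,0,0],
    [0,0,0]
  ],
  "turn": [
    [0.28,-0.96,0],
    [0.28,-0.96,0],
    [0.28,-0.96,0],
    [0,0,0]
  ],
  "gripper": [75,75,75,75]
}}

```text
t: 3.2
tool_pos: [0.6444, 0.136, 0.3093]
tool_rot: [0.123, 0.589, 0.781, 0.166]
wrist_force: [0.6, 0.8, -0.8]
grip_width: 0.747
finger_force: 0.0
```

```bash
python3 s.py
cat > kin.py <<'E'
import json,numpy as np
from scipy.optimize import least_squares
from scipy.spatial.transform import Rotation as Ro
# model: Rz(q1) . lateral off . pitch q2 (L1) . pitch q3 (L2,L3) . roll q4 . pitch q5 . roll q6 ; tool along z
def fk(x,q):
    a,h,L1,L2,L3,Lt,off=x
    y=lambda t:Ro.from_euler('y',t).as_matrix(); zz=lambda t:Ro.from_euler('z',t).as_matrix()
    R=zz(q[0]); p=R@[a,off,h]; R=R@y(q[1]); p=p+R@[0,0,L1]; R=R@y(q[2]); p=p+R@[L3,0,L2]
    R=R@zz(q[3])@y(q[4]); p=p+R@[0,0,Lt]; return p,R@zz(q[5])
if __name__=="__main__":
    D=[json.loads(l) for l in open("log.jsonl")]
    D.append([[-1.5224,.31336,1.49834,0,1.33101,-.2234],[.14092,-.5055,.23082],None])
    f=lambda x:np.concatenate([fk(x,d[0])[0]-d[1] for d in D]+[1e-3*(x-[0,.3,.43,.39,0,.3,.117])])
    s=least_squares(f,[0,.3,.43,.39,0,.3,.117]);print(s.x.round(4),np.abs(s.fun[:-7]).max())
    for d in D[-3:-1]: print(fk(s.x,d[0])[1].round(3).tolist(),np.round(d[2],3).tolist())
    np.save("kin.npy",s.x)
E
python3 kin.py
```

```text
t 3.2 q [-0.017  0.349  1.302  0.136  1.094 -0.333] p [0.6444 0.136  0.3093] u,w,z 0.6535 -0.0816 0.3093
z [ 0.388  0.114 -0.914] y [0.88  0.25  0.405] yaw_y 15.9 F [ 0.65  0.79 -0.78] ff 0.0 g 0.747
[0.     0.2013 0.4389 0.3975 0.039  0.2553 0.1163] 6.987310214867648e-07
[[-0.961, -0.278, -0.002], [-0.278, 0.961, 0.0], [0.002, 0.001, -1.0]] [[-0.278, 0.961, -0.002], [0.961, 0.278, 0.0], [0.001, -0.002, -1.0]]
[[-0.88, -0.275, 0.388], [-0.25, 0.962, 0.114], [-0.405, 0.003, -0.914]] [[-0.275, 0.88, 0.388], [0.962, 0.25, 0.114], [0.003, 0.405, -0.914]]
```

```bash
cat > ik.py <<'E'
from kin import *
X=np.load("kin.npy");lo=[-2.94,-.97,.19,-1.23,.02,-2.88];hi=[2.94,2.17,2.56,4.37,3.11,2.88]
fx=np.array([.9453,.3262]);ax=np.array([-.3262,.9453]);UH,ZH=.6465,.085
def pose(th,tau,d,g,w,psi):
    E=np.array([UH-.152*np.cos(th),ZH+.152*np.sin(th)]);c,s=np.cos(tau),np.sin(tau)
    t=E+d*np.array([s,-c])+g/2*np.array([c,s]); p=np.r_[t[0]*fx+w*ax,t[1]]
    h=np.array([np.cos(psi),np.sin(psi)]);z=np.r_[s*h,-c];y=np.r_[c*h,s]
    return p,np.c_[np.cross(y,z),y,z]
def ik(p,R,q0):
    M=R@np.array([[0,1,0],[-1,0,0],[0,0,1]]).T  # model frame: xm=-y? fixed below
    def f(q):
        P,Q=fk(X,q);Q=np.c_[Q[:,1],-Q[:,0],Q[:,2]]
        return np.r_[(P-p)*5,(Q-R).ravel()*.5]
    s=least_squares(f,np.clip(q0,np.array(lo)+1e-3,np.array(hi)-1e-3),bounds=(lo,hi));return s.x,np.abs(s.fun).max()
if __name__=="__main__":
    for psi in (10,17):
      for tmax in (40,50):
        q=[-.017,.349,1.302,.136,1.094,-.333]
        for th in (1.25,.9,.6,.3,.1,-.04):
            tau=np.radians(tmax)*(1.25-th)/1.25
            p,R=pose(th,tau,.024,.064,-.08,np.radians(psi));q,e=ik(p,R,q);print(psi,tmax,th,p.round(3),q.round(2),round(e,4))
E
python3 ik.py
```

```text
10 40 1.25 [0.622 0.13  0.205] [ 0.02  0.58  1.17  0.    1.39 -0.15] 0.0
10 40 0.9 [0.582 0.116 0.187] [-0.02  0.4   1.51  0.04  1.04 -0.21] 0.0
10 40 0.6 [0.555 0.107 0.16 ] [-0.05  0.3   1.77  0.12  0.73 -0.31] 0.0
10 40 0.3 [0.538 0.101 0.125] [-0.09  0.27  1.98  0.35  0.4  -0.56] 0.0
10 40 0.1 [0.532 0.099 0.1  ] [-0.12  0.29  2.09  0.93  0.22 -1.15] 0.0
10 40 -0.04 [0.531 0.099 0.082] [-0.13  0.34  2.16  1.83  0.21 -2.07] 0.0
10 50 1.25 [0.622 0.13  0.205] [ 0.02  0.58  1.17  0.    1.39 -0.15] 0.0
10 50 0.9 [0.583 0.116 0.189] [-0.02  0.37  1.55  0.06  0.98 -0.22] 0.0
10 50 0.6 [0.556 0.107 0.163] [-0.06  0.26  1.83  0.18  0.61 -0.36] 0.0
10 50 0.3 [0.538 0.101 0.131] [-0.11  0.24  2.07  0.75  0.26 -0.96] 0.0
10 50 0.1 [0.532 0.099 0.107] [-0.14  0.29  2.19  2.04  0.26 -2.28] 0.0
10 50 -0.04 [0.53  0.098 0.089] [-0.16  0.36  2.26  2.48  0.44 -2.74] 0.0
17 40 1.25 [0.622 0.13  0.205] [ 0.02  0.58  1.17  0.    1.39 -0.27] 0.0
17 40 0.9 [0.582 0.116 0.187] [-0.03  0.4   1.51  0.07  1.05 -0.35] 0.0
17 40 0.6 [0.555 0.107 0.16 ] [-0.08  0.3   1.77  0.19  0.75 -0.49] 0.0
17 40 0.3 [0.538 0.101 0.125] [-0.13  0.27  1.98  0.5   0.45 -0.83] 0.0
17 40 0.1 [0.532 0.099 0.1  ] [-0.16  0.3   2.09  1.04  0.31 -1.39] 0.0
17 40 -0.04 [0.531 0.099 0.082] [-0.18  0.34  2.15  1.62  0.31 -2.  ] 0.0
17 50 1.25 [0.622 0.13  0.205] [ 0.02  0.58  1.17  0.    1.39 -0.27] 0.0
17 50 0.9 [0.583 0.116 0.189] [-0.03  0.37  1.55  0.09  0.99 -0.37] 0.0
17 50 0.6 [0.556 0.107 0.163] [-0.09  0.26  1.83  0.28  0.64 -0.58] 0.0
17 50 0.3 [0.538 0.101 0.131] [-0.16  0.24  2.06  0.9   0.35 -1.24] 0.0
17 50 0.1 [0.532 0.099 0.107] [-0.2   0.29  2.19  1.78  0.36 -2.15] 0.0
17 50 -0.04 [0.53  0.098 0.089] [-0.23  0.36  2.26  2.18  0.5  -2.59] 0.0
```

>>> {"method": "jog_arm", "body": {
  "offset": [
    [0.4,0.2,0],
    [0.47,0.18,0],
    [0,0,0],
    [0,0,0]
  ],
  "turn": [
    [-0.28,0.96,0],
    [-0.28,0.96,0],
    [-0.28,0.96,0],
    [0,0,0.15]
  ],
  "gripper": [75,75,75,75]
}}

```text
t: 3.6
tool_pos: [0.671, 0.1462, 0.3081]
tool_rot: [-0.002, 0.593, 0.805, -0.003]
wrist_force: [0.5, -0.9, -0.7]
grip_width: 0.75
finger_force: 0.0
```

```bash
python3 s.py
python3 - <<'E'
from h import *
im,d,P=cloud("scene"); cv2.imwrite("pics/s1.png",cv2.resize(im[100:300,180:420,::-1],None,fx=3,fy=3)[:600,:720])
E
```

```text
t 3.6 q [ 4.500e-02  6.920e-01  7.210e-01 -1.000e-03  1.736e+00 -2.550e-01] p [0.671  0.1462 0.3081] u,w,z 0.682 -0.0807 0.3081
z [-0.007 -0.002 -1.   ] y [ 0.955  0.296 -0.007] yaw_y 17.2 F [ 0.48 -0.91 -0.66] ff 0.0 g 0.75
```

View pics/s1.png

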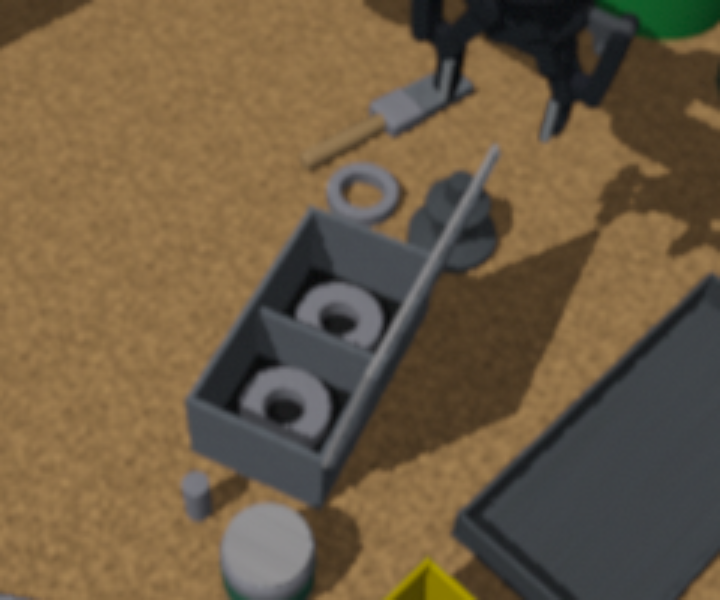

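The picture shows the open fingers, at (445,95) and (548,135), either side of the lid's top edge at (495,150). They straddle it, so I can descend.

>>> {"method": "jog_arm", "body": {
  "offset": [
    [-0.1,-0.04,-0.7],
    [-0.1,-0.03,-0.8],
    [0,0,-0.8],
    [0,0,-0.8],
    [0,0,-0.8],
    [0,0,-0.8],
    [0,0,0]
  ],
  "turn": [
    [0,0,0],
    [0,0,0],
    [0,0,0],
    [0,0,0],
    [0,0,0],
    [0,0,0],
    [0,0,0]
  ],
  "gripper": [75,75,75,75,75,75,75]
}}

```text
t: 4.35
tool_pos: [0.6626, 0.144, 0.1923]
tool_rot: [-0.001, 0.594, 0.805, -0.0]
wrist_force: [0.1, -0.6, 0.2]
grip_width: 0.752
finger_force: 0.0
```

```bash
python3 s.py
```

```text
t 4.35 q [ 0.042  0.691  1.014  0.     1.438 -0.258] p [0.6626 0.144  0.1923] u,w,z 0.6734 -0.08 0.1923
z [-0.002  0.    -1.   ] y [ 0.955  0.295 -0.002] yaw_y 17.2 F [ 0.08 -0.6   0.23] ff 0.0 g 0.752
```

>>> {"method": "jog_arm", "body": {
  "offset": [
    [-0.38,-0.13,0],
    [-0.38,-0.13,0],
    [-0.38,-0.13,0],
    [-0.28,-0.1,0],
    [-0.28,-0.1,0],
    [-0.28,-0.1,0],
    [-0.19,-0.065,0],
    [-0.19,-0.065,0]
  ],
  "turn": [
    [0,0,0],
    [0,0,0],
    [0,0,0],
    [0,0,0],
    [0,0,0],
    [0,0,0],
    [0,0,0],
    [0,0,0]
  ],
  "gripper": [75,75,75,75,75,75,75,75]
}}

```text
t: 5.15
tool_pos: [0.6048, 0.1239, 0.1939]
tool_rot: [0.0, 0.594, 0.805, 0.0]
wrist_force: [0.2, 0.9, 0.5]
grip_width: 0.755
finger_force: 0.5
```

```bash
python3 s.py
cat > lid.py <<'E'
from h import *
UH=.6465;fx=np.array([.9453,.3262]);ax=np.array([-.3262,.9453])
im,d,P=cloud("scene"); u=P[...,:2]@fx;w=P[...,:2]@ax;z=P[...,2]
# right-hand part of the lid, away from the hand
a=np.arctan2(z-.085,UH-u);r=np.hypot(z-.085,UH-u)
m=(w>-.25)&(w<-.15)&(r>.06)&(r<.16)&(z>.088)
print("n",m.sum(),"lid ang pct",np.nanpercentile(a[m],[5,25,50,75,95]).round(3) if m.sum() else None)
E
python3 lid.py
```

```text
t 5.15 q [ 0.013  0.545  1.252  0.     1.344 -0.287] p [0.6048 0.1239 0.1939] u,w,z 0.6122 -0.0802 0.1939
z [ 0.  0. -1.] y [0.955 0.295 0.   ] yaw_y 17.2 F [0.23 0.87 0.53] ff 0.53 g 0.755
n 724 lid ang pct [1.495 1.537 1.553 1.577 1.611]
```

>>> {"method": "jog_arm", "body": {
  "offset": [
    [-0.19,-0.065,0],
    [-0.19,-0.065,0],
    [0,0,0],
    [0,0,0],
    [0,0,0],
    [0,0,0],
    [0,0,0],
    [0,0,0]
  ],
  "turn": [
    [0,0,0],
    [0,0,0],
    [0,0,0],
    [0,0,0],
    [0,0,0],
    [0,0,0],
    [0,0,0],
    [0,0,0]
  ],
  "gripper": [75,75,75,75,75,75,75,75]
}}

```text
t: 6.0
tool_pos: [0.5957, 0.1208, 0.1938]
tool_rot: [-0.0, 0.594, 0.805, -0.0]
wrist_force: [-0.3, -0.2, -0.6]
grip_width: 0.748
finger_force: 0.0
```

```bash
python3 s.py;python3 lid.py
```

```text
t 6.0 q [ 0.008  0.524  1.286  0.     1.331 -0.292] p [0.5957 0.1208 0.1938] u,w,z 0.6025 -0.0801 0.1938
z [-0.  0. -1.] y [ 0.955  0.295 -0.   ] yaw_y 17.2 F [-0.34 -0.19 -0.59] ff 0.0 g 0.748
n 1156 lid ang pct [1.241 1.276 1.295 1.318 1.352]
```

>>> {"method": "jog_arm", "body": {
  "offset": [
    [0,0,0],
    [0,0,0],
    [0,0,0],
    [0,0,0],
    [0,0,0],
    [0,0,0],
    [0,0,0],
    [0,0,0]
  ],
  "turn": [
    [0,0,0],
    [0,0,0],
    [0,0,0],
    [0,0,0],
    [0,0,0],
    [0,0,0],
    [0,0,0],
    [0,0,0]
  ],
  "gripper": [75,75,75,75,75,75,75,75]
}}

```text
t: 6.85
tool_pos: [0.5957, 0.1208, 0.1938]
tool_rot: [-0.0, 0.594, 0.805, -0.0]
wrist_force: [-0.8, -1.0, -0.1]
grip_width: 0.75
finger_force: 0.6
```

```bash
python3 s.py;python3 lid.py
```

```text
t 6.85 q [ 0.007  0.524  1.286 -0.     1.331 -0.292] p [0.5957 0.1208 0.1938] u,w,z 0.6025 -0.0802 0.1938
z [-0. -0. -1.] y [ 0.955  0.295 -0.   ] yaw_y 17.2 F [-0.78 -0.96 -0.15] ff 0.61 g 0.75
n 1352 lid ang pct [1.072 1.106 1.124 1.146 1.178]
```

Run:
```python
from ik import *
q=np.array([.007,.524,1.286,0,1.331,-.292]);psi=np.radians(17.2)
ths=np.linspace(1.05,-.05,11);p0=np.array([.5957,.1208,.1938])
for i,th in enumerate(ths):
    tau=np.radians(35)*i/10
    p,R=pose(th,tau,.0235,.063,-.0802,psi);q2,e=ik(p,R,q)
    print(i,th.round(2),p.round(4),"per-row units(4 rows)",((p-p0)/.025/4).round(3),"turn/row",round(3.5/8/4,3),q2.round(2),"dqmax/0.4s",np.abs(q2-q).max().round(2),round(e,4));p0=p;q=q2
```

```text
0 1.05 [0.5956 0.1207 0.1933] per-row units(4 rows) [-0.001 -0.001 -0.005] turn/row 0.109 [ 0.01  0.52  1.29 -0.    1.33 -0.29] dqmax/0.4s 0.0 0.0
1 0.94 [0.5836 0.1166 0.1862] per-row units(4 rows) [-0.119 -0.041 -0.071] turn/row 0.109 [-0.01  0.47  1.39  0.02  1.22 -0.31] dqmax/0.4s 0.11 0.0
2 0.83 [0.5726 0.1127 0.1777] per-row units(4 rows) [-0.11  -0.038 -0.085] turn/row 0.109 [-0.02  0.42  1.49  0.04  1.11 -0.34] dqmax/0.4s 0.11 0.0
3 0.72 [0.5626 0.1093 0.1679] per-row units(4 rows) [-0.1   -0.034 -0.098] turn/row 0.109 [-0.04  0.38  1.59  0.07  1.   -0.37] dqmax/0.4s 0.11 0.0
4 0.61 [0.5538 0.1063 0.1569] per-row units(4 rows) [-0.088 -0.03  -0.11 ] turn/row 0.109 [-0.06  0.35  1.68  0.11  0.89 -0.42] dqmax/0.4s 0.11 0.0
5 0.5 [0.5463 0.1037 0.1449] per-row units(4 rows) [-0.075 -0.026 -0.12 ] turn/row 0.109 [-0.08  0.32  1.76  0.16  0.78 -0.47] dqmax/0.4s 0.11 0.0
6 0.39 [0.5402 0.1016 0.1321] per-row units(4 rows) [-0.061 -0.021 -0.128] turn/row 0.109 [-0.09  0.31  1.84  0.22  0.67 -0.55] dqmax/0.4s 0.11 0.0
7 0.28 [0.5355 0.1    0.1187] per-row units(4 rows) [-0.046 -0.016 -0.135] turn/row 0.109 [-0.11  0.3   1.91  0.32  0.55 -0.65] dqmax/0.4s 0.11 0.0
8 0.17 [0.5324 0.0989 0.1048] per-row units(4 rows) [-0.031 -0.011 -0.139] turn/row 0.109 [-0.13  0.3   1.98  0.47  0.45 -0.81] dqmax/0.4s 0.16 0.0
9 0.06 [0.5309 0.0983 0.0905] per-row units(4 rows) [-0.015 -0.005 -0.142] turn/row 0.109 [-0.14  0.32  2.04  0.7   0.36 -1.06] dqmax/0.4s 0.25 0.0
10 -0.05 [0.5309 0.0984 0.0762] per-row units(4 rows) [ 0.001  0.    -0.143] turn/row 0.109 [-0.16  0.35  2.09  1.07  0.29 -1.44] dqmax/0.4s 0.39 0.0
```

>>> {"method": "jog_arm", "body": {
  "offset": [
    [-0.119,-0.041,-0.071],
    [-0.119,-0.041,-0.071],
    [-0.119,-0.041,-0.071],
    [-0.119,-0.041,-0.071],
    [-0.11,-0.038,-0.085],
    [-0.11,-0.038,-0.085],
    [-0.11,-0.038,-0.085],
    [-0.11,-0.038,-0.085]
  ],
  "turn": [
    [0.032,-0.104,0],
    [0.032,-0.104,0],
    [0.032,-0.104,0],
    [0.032,-0.104,0],
    [0.032,-0.104,0],
    [0.032,-0.104,0],
    [0.032,-0.104,0],
    [0.032,-0.104,0]
  ],
  "gripper": [75,75,75,75,75,75,75,75]
}}

```text
t: 7.7
tool_pos: [0.5725, 0.1127, 0.178]
tool_rot: [0.036, 0.593, 0.803, 0.049]
wrist_force: [-1.2, -2.5, 0.2]
grip_width: 0.748
finger_force: 0.9
```

```bash
python3 s.py;python3 lid.py
```

```text
t 7.7 q [-0.024  0.42   1.495  0.043  1.111 -0.34 ] p [0.5725 0.1127 0.178 ] u,w,z 0.578 -0.0802 0.178
z [ 0.117  0.036 -0.992] y [0.948 0.293 0.122] yaw_y 17.2 F [-1.2  -2.48  0.21] ff 0.88 g 0.748
n 1538 lid ang pct [0.857 0.885 0.904 0.927 0.961]
```

The lid is following the finger: about 0.84 rad, 0.9 N on the pad.

>>> {"method": "jog_arm", "body": {
  "offset": [
    [-0.1,-0.034,-0.098],
    [-0.1,-0.034,-0.098],
    [-0.1,-0.034,-0.098],
    [-0.1,-0.034,-0.098],
    [-0.088,-0.03,-0.11],
    [-0.088,-0.03,-0.11],
    [-0.088,-0.03,-0.11],
    [-0.088,-0.03,-0.11]
  ],
  "turn": [
    [0.032,-0.104,0],
    [0.032,-0.104,0],
    [0.032,-0.104,0],
    [0.032,-0.104,0],
    [0.032,-0.104,0],
    [0.032,-0.104,0],
    [0.032,-0.104,0],
    [0.032,-0.104,0]
  ],
  "gripper": [75,75,75,75,75,75,75,75]
}}

```text
t: 8.55
tool_pos: [0.5536, 0.1062, 0.157]
tool_rot: [0.072, 0.589, 0.799, 0.098]
wrist_force: [-2.8, -3.2, 0.4]
grip_width: 0.751
finger_force: 2.0
```

```bash
python3 s.py;python3 lid.py
```

```text
t 8.55 q [-0.057  0.346  1.679  0.108  0.89  -0.415] p [0.5536 0.1062 0.157 ] u,w,z 0.558 -0.0802 0.157
z [ 0.231  0.071 -0.97 ] y [0.927 0.287 0.241] yaw_y 17.2 F [-2.82 -3.25  0.42] ff 1.98 g 0.751
n 1594 lid ang pct [0.641 0.665 0.683 0.706 0.742]
```

>>> {"method": "jog_arm", "body": {
  "offset": [
    [-0.075,-0.026,-0.12],
    [-0.075,-0.026,-0.12],
    [-0.075,-0.026,-0.12],
    [-0.075,-0.026,-0.12],
    [-0.061,-0.021,-0.128],
    [-0.061,-0.021,-0.128],
    [-0.061,-0.021,-0.128],
    [-0.061,-0.021,-0.128]
  ],
  "turn": [
    [0.032,-0.104,0],
    [0.032,-0.104,0],
    [0.032,-0.104,0],
    [0.032,-0.104,0],
    [0.032,-0.104,0],
    [0.032,-0.104,0],
    [0.032,-0.104,0],
    [0.032,-0.104,0]
  ],
  "gripper": [75,75,75,75,75,75,75,75]
}}

```text
t: 9.4
tool_pos: [0.5398, 0.1015, 0.132]
tool_rot: [0.108, 0.584, 0.791, 0.146]
wrist_force: [-4.6, -3.8, 0.3]
grip_width: 0.748
finger_force: 2.4
```

```bash
python3 s.py;python3 lid.py
python3 - <<'E'
from h import *
im,d,P=cloud("scene"); cv2.imwrite("pics/s2.png",cv2.resize(im[100:300,180:420,::-1],None,fx=3,fy=3)[:600,:720])
E
```

```text
t 9.4 q [-0.093  0.305  1.842  0.221  0.667 -0.544] p [0.5398 0.1015 0.132 ] u,w,z 0.5434 -0.0801 0.132
z [ 0.341  0.105 -0.934] y [0.893 0.276 0.357] yaw_y 17.2 F [-4.56 -3.78  0.32] ff 2.45 g 0.748
n 1565 lid ang pct [0.422 0.443 0.461 0.484 0.519]
```

View pics/s2.png

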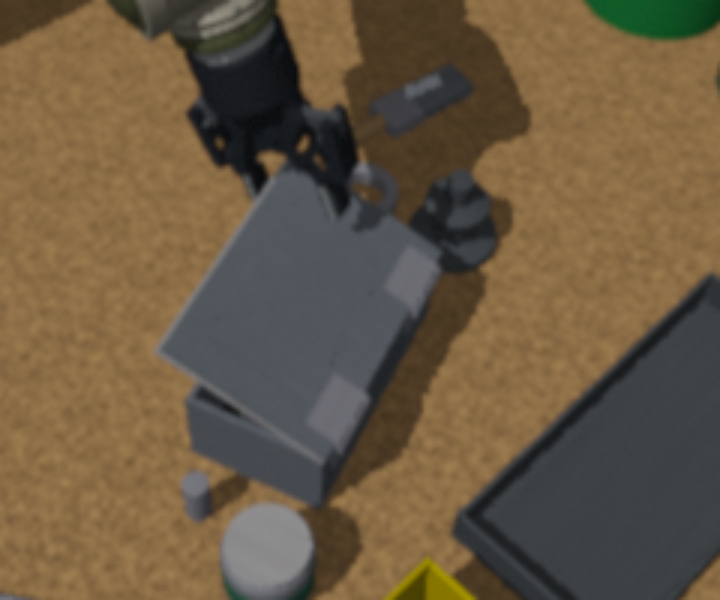

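The lid, with its corner at (160,350), rests at about 0.39 rad on the front finger near (255,185). The rear finger at (340,210) is clear above it, so I continue.

>>> {"method": "jog_arm", "body": {
  "offset": [
    [-0.046,-0.016,-0.135],
    [-0.046,-0.016,-0.135],
    [-0.046,-0.016,-0.135],
    [-0.046,-0.016,-0.135],
    [-0.031,-0.011,-0.139],
    [-0.031,-0.011,-0.139],
    [-0.031,-0.011,-0.139],
    [-0.031,-0.011,-0.139]
  ],
  "turn": [
    [0.032,-0.104,0],
    [0.032,-0.104,0],
    [0.032,-0.104,0],
    [0.032,-0.104,0],
    [0.032,-0.104,0],
    [0.032,-0.104,0],
    [0.032,-0.104,0],
    [0.032,-0.104,0]
  ],
  "gripper": [75,75,75,75,75,75,75,75]
}}

```text
t: 10.3
tool_pos: [0.532, 0.0988, 0.1045]
tool_rot: [0.143, 0.576, 0.781, 0.193]
wrist_force: [-5.2, -2.5, -1.0]
grip_width: 0.749
finger_force: 2.8
```

```bash
python3 s.py;python3 lid.py
```

```text
t 10.3 q [-0.127  0.305  1.98   0.459  0.45  -0.801] p [0.532  0.0988 0.1045] u,w,z 0.5351 -0.0801 0.1045
z [ 0.446  0.137 -0.884] y [0.845 0.261 0.467] yaw_y 17.2 F [-5.2  -2.49 -1.01] ff 2.81 g 0.749
n 1481 lid ang pct [0.205 0.222 0.241 0.264 0.302]
```

>>> {"method": "jog_arm", "body": {
  "offset": [
    [-0.015,-0.005,-0.142],
    [-0.015,-0.005,-0.142],
    [-0.015,-0.005,-0.142],
    [-0.015,-0.005,-0.142],
    [0,0,-0.1],
    [0,0,-0.1],
    [0,0,-0.1],
    [0,0,-0.1]
  ],
  "turn": [
    [0.032,-0.104,0],
    [0.032,-0.104,0],
    [0.032,-0.104,0],
    [0.032,-0.104,0],
    [0.022,-0.073,0],
    [0.022,-0.073,0],
    [0.022,-0.073,0],
    [0.022,-0.073,0]
  ],
  "gripper": [75,75,75,75,75,75,75,75]
}}

```text
t: 11.15
tool_pos: [0.5313, 0.0982, 0.0809]
tool_rot: [0.174, 0.568, 0.77, 0.233]
wrist_force: [0.0, -0.3, 0.4]
grip_width: 0.749
finger_force: 0.0
```

```bash
python3 s.py;python3 lid.py
```

```text
t 11.15 q [-0.152  0.339  2.072  0.929  0.305 -1.289] p [0.5313 0.0982 0.0809] u,w,z 0.5343 -0.0805 0.0809
z [ 0.533  0.162 -0.831] y [0.794 0.245 0.557] yaw_y 17.1 F [ 0.   -0.28  0.41] ff 0.0 g 0.749
n 1353 lid ang pct [0.041 0.058 0.078 0.101 0.14 ]
```

>>> {"method": "jog_arm", "body": {
  "offset": [
    [-0.2,-0.07,-0.03],
    [-0.38,-0.13,0],
    [-0.38,-0.13,0],
    [-0.38,-0.13,0.1],
    [-0.38,-0.13,0.4],
    [-0.2,0,0.8],
    [0,0,0.8],
    [0,0,0.8]
  ],
  "turn": [
    [0,0,0],
    [0,0,0],
    [0,0,0],
    [0,0,0],
    [0,0,0],
    [0,0,0],
    [0,0,0],
    [0,0,0]
  ],
  "gripper": [75,75,75,75,75,75,75,75]
}}

```text
t: 12.0
tool_pos: [0.4828, 0.0834, 0.1539]
tool_rot: [0.173, 0.568, 0.77, 0.233]
wrist_force: [-0.0, -0.3, -0.8]
grip_width: 0.752
finger_force: 0.0
```

>>> {"method": "jog_arm", "body": {
  "offset": [
    [-0.2,0,0.8],
    [0,0,0.8],
    [0,0,0],
    [0,0,0]
  ],
  "turn": [
    [0,0,0],
    [0,0,0],
    [0,0,0],
    [0,0,0]
  ],
  "gripper": [75,75,75,75]
}}

```text
t: 12.4
tool_pos: [0.478, 0.0837, 0.1927]
tool_rot: [0.173, 0.568, 0.77, 0.234]
wrist_force: [-0.0, 0.3, -0.5]
grip_width: 0.752
finger_force: 0.0
```

```bash
python3 s.py;python3 lid.py
python3 - <<'E'
from h import *
im,d,P=cloud("scene"); cv2.imwrite("pics/s3.png",im[...,::-1])
z=P[...,2];u=P[...,:2]@[.9453,.3262];w=P[...,:2]@[-.3262,.9453]
for a,b in((.495,.52),(.55,.57),(.6,.63)):
    m=(u>a)&(u<b)&(w>-.25)&(w<-.17)&(z>.08)&(z<.12);print(a,np.median(z[m]),m.sum())
E
```

```text
t 12.4 q [-0.222  0.004  2.099  0.53   0.577 -0.902] p [0.478  0.0837 0.1927] u,w,z 0.4791 -0.0768 0.1927
z [ 0.532  0.163 -0.831] y [0.794 0.246 0.556] yaw_y 17.2 F [-0.04  0.3  -0.48] ff 0.0 g 0.752
n 1365 lid ang pct [0.041 0.058 0.077 0.103 0.14 ]
0.495 0.09208304076684515 276
0.55 0.09338747294910943 250
0.6 0.09298291908829576 384
```

View pics/s3.png

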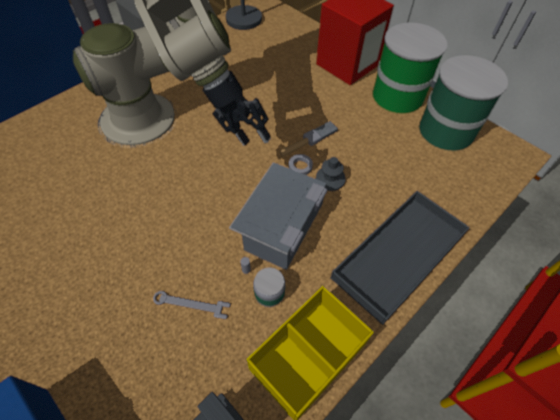

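The lid lies flat on the case at (280,205), with its top at about 93 mm along its whole depth. The hand is clear at (240,115), and the race, hub, tin, pin, wrench and brush are all where they were.

```bash
python3 -c "
from plant import arm
print(arm.hand_in())"
```

```text
the job is handed in; nothing more can be done
None
```

The job is handed in: I tipped the lid from behind, caught it at about 1.05 rad, lowered it on the finger until shut, and moved the hand clear with nothing else disturbed; no verdict came back.

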